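# Set out a place for the leaf starch test

## Task

Set out a place for the leaf starch test: stand the empty beaker in the middle of the hotplate's round plate with the one open test tube from the crowded rack standing in it, and the petri dish in the middle of the white tile. Stand the dropper bottle on the bench close beside the tile, halfway along the side that faces away from the hotplate, and lay the forceps on the bench close in front of the tile (the robot's side), along its near edge and centred on it. Set the glass down gently, do not knock the rack, and leave its stoppered tubes and the conical flask where they are.

Things in the scene. Friction and masses are not known exactly. Their poses are not given: they have to be found in the camera images.
- beaker_mid (a point): Empty 100 ml glass beaker, standing upright: 52 mm outside diameter, 72 mm high, 48 mm inside, floor 3 mm thick. The point is on its axis, half-way up (36 mm); z along the axis.
- tube_mid (a point): The only open (unstoppered) glass test tube, 18 mm in diameter, 130 mm long, round foot, loosely upright in the rack. The point is on its axis, half-way up (65 mm above its foot, 69 mm above the bench in the rack); z along the axis to the mouth. Grip it 75 to 120 mm above its foot. In the beaker it may lean on the rim.
- dish_mid (a point): Round open glass petri dish, 60 mm in diameter, 15 mm high. The point is on its axis, half-way up (7.5 mm).
- bottle_mid (a point): Amber glass dropper bottle with black cap and rubber bulb: body 34 mm in diameter for its lowest 43 mm, narrowing above, 78 mm high in all. The point is on its axis, half-way up (39 mm). Grip it by its body.
- forceps_mid (a point): Stiff steel forceps lying flat: 130 mm long, 9 mm high, 18 mm wide at the middle, where the flat grips are (rigid: they do not close). The point is at their middle, 4.5 mm above the bench; x runs along their length from the joined end to the tips.
- hotplate: Fixed electric hotplate, white body 150 mm wide (y), 180 mm deep (x: from -110 to +70 mm), two knobs in front. The origin lies on the bench under the centre of the round plate (130 mm in diameter), whose top is 72 mm above it and is the highest part. x points away from the robot within about 10 degrees, y to the left.
- tile: Flat white glazed tile, 110 x 110 mm, 8 mm thick, lying on the bench beside the hotplate (to its left or right). Origin at the centre of its underside; x points away from the robot within about 15 degrees (its near edge lies at x = -55 mm), y to the left along its near edge. Fixed.
- rack: Fixed grey grid rack, 70 (x) by 170 mm (y), 54 mm high. Holes: rows at x = -15, 15, columns at y = -64, -32, 0, 32, 64 mm. Columns -64, 0, 64 hold stoppered tubes (tops at 146 mm, part of the rack). Columns -32 and 32 are empty at x = 15; at x = -15 one holds the open tube, the other a loose stoppered one. Only gap for fingers: at the open tube's -x and +x sides. Origin: centre of underside.
- spare_mid (a point): The loose stoppered tube in the rack, 18 mm in diameter, 142 mm high with its black bung; to be left alone. The point is on its axis, 65 mm above its foot.
- flask_mid (a point): Glass conical flask with a black bung, 64 mm across the foot, 116 mm high, standing among the things; to be left alone. The point is on its axis, half-way up (58 mm).
Things that resemble listed ones, but are neither listed nor needed, are in the scene too. Of the things shaped like the part that bears dish_mid, the clear glass one is meant.

How it is judged:
By the outcome, as a careful person would: the job done as asked, in the order asked, and still so for the second after the job is handed in, with the robot touching nothing.
It also fails if it takes over 144 s, if anything falls off the work surface, if the arm or the gripper's body presses on something with over 40 N, if the wrist force passes 120 N, or if a joint passes its speed limit or range.

## Robot

A 7-joint arm with a two-finger parallel gripper is mounted at the origin on the work surface. World frame = base frame: x ahead of the robot, y to its left, z up, the work surface at z = 0. Lengths are in m, angles in rad, forces in N, time in s.
With the tool pointing down it reaches from about 0.425 to 0.825 m from the base axis. Payload 3.6 kg.
Tool frame: the origin (TCP) lies where the fingers leave the gripper's body, on its centre line; the fingertips stand 73 mm ahead of it and the grasp point (between the pads) lies 54 mm ahead of it; z points along the fingers, y is the line along which they close (so a half turn about z gives the same grasp; the last joint's range is limited). The gripper opens to 85 mm and grips with 20 to 120 N. Pads are 22 mm wide; open, the fingers measure 114 mm over their backs; the gripper's body (76 mm by 85 mm) begins 54 mm behind the grasp point. The pads swing forward as they close: fully open they stand 13 mm farther back than shut.
Start: joints at [1.25, 0.615, -0.013, 1.423, 0.008, 1.103, -0.04], TCP at [0.189, -0.622, 0.304] pointing down, gripper open.
Joint ranges: [-3.12, 3.12], [-0.3, 2.06], [-1.34, 1.32], [0.26, 2.42], [-1.36, 4.5], [0.01, 1.98], [-2.84, 2.84]. Speed limits (rad/s): [2.79, 2.79, 3.14, 3.14, 3.14, 3.14, 3.14].

## Interface

Orientations are given as a unit quaternion [x, y, z, w].
In Python, from station import arm, snapshot, camera_info, ticket gives the robot as it stands. Calls block until the motion is done:
- arm.movep(position, orientation): joint-space move of the TCP to a pose.
- arm.line_to(position, velocity=0.15, ori=None): straight line of the TCP; ori=None keeps the orientation; velocity is the mean speed in m/s.
- arm.move_j(angles): joint-space move.
- arm.move_gripper(opening, effort=None): opening from 0.0 (shut) to 1.0 (fully open); effort is the grip in N (None keeps the last); returns when the fingers have stopped.
- arm.pause(seconds).
- arm.ik(position, orientation): joint angles nearest the present ones, or None.
- snapshot(name): name is "scene" or "top" or "wrist"; returns the picture (400x640x3 uint8, blue, green, red); there is no depth.
- camera_info(name): a dict with "fx", "fy", "cx", "cy" (pixels), "R" (3x3) and "t" (3): a world point X has camera coordinates R X + t; the wrist camera has in their place "T_tool_cam" (4x4, takes a point from camera to tool coordinates, whose origin is the TCP and whose axes are the flange's). Camera axes: x right, y down, z forward; pixel columns grow to the right and rows downward; lengths in m; the calibration is good to about 2 mm. A picture is of the moment at which its call begins: read the wrist's pose just before it. camera_info takes no time and is no camera call.
A pose or a line that the arm cannot do raises arm.MotionError and nothing moves.
- ticket.finish_job(): hands the job in; it is judged then, once.
Readings, each from a call of its own:
- arm.read_time(): time.
- arm.read_joint_positions(): joint angles.
- arm.read_dq(): joint speeds.
- arm.read_effort(): joint torques, N m.
- arm.read_tool_pos(): TCP position.
- arm.read_eef_rot(): TCP orientation.
- arm.read_ft_force(): force on the tool from outside, world axes, zero at the start.
- arm.read_wrist_torque(): the same for the moment, N m.
- arm.read_opening(): opening from 0.0 (shut) to 1.0 (fully open).
- arm.read_finger_force(): force on a finger pad.
Only numpy, scipy, OpenCV 4.12 (cv2) and the standard library are available. Lean on these libraries where they do the work, as an engineer would, in place of code of your own. Each camera call takes 0.05 s, during which the arm holds its last target. There are 200 camera calls.

## Working session

There is one attempt and no reset: what is moved stays moved. The work goes in short steps, each a Python script; the robot and the scene stay as the last script left them, time stands still between calls to the robot, and variables do not carry over. Pictures are saved under pics/ and viewed, at most 16 in all, crops included, and the job is handed in when it is done.

```bash
ls; mkdir -p pics; python3 - <<'E'
from station import *
import cv2
for n in ("scene","top"):
    cv2.imwrite(f"pics/{n}0.png",cv2.resize(snapshot(n),(800,500),interpolation=cv2.INTER_CUBIC))
    c=camera_info(n);print(n,{k:(v if not hasattr(v,'tolist') else v.tolist()) for k,v in c.items()})
print(camera_info("wrist"),arm.read_eef_rot(),arm.read_time())
E
```

```text
pics
scene {'fx': 379.0691455196985, 'fy': 379.0691455196985, 'cx': 315.9759859954043, 'cy': 198.0391116212286, 'R': [[0.6387474189595898, 0.7693063260084924, -0.013019659587635991], [0.4139066616630216, -0.3578286170918155, -0.8370423861556423], [-0.6486008095920288, 0.5292697398807853, -0.5469831187916957]], 't': [-0.32694660302703565, -0.12791881602086974, 1.3522154720416373]}
top {'fx': 369.8091114115559, 'fy': 369.8091114115559, 'cx': 320.42962256569473, 'cy': 199.92480875738946, 'R': [[0.001352975448265189, -0.9996003300557863, -0.028237379655329378], [-0.9893109602377601, 0.0027794581106989806, -0.14579471377951705], [0.14581492862830198, 0.02813280584964264, -0.9889118018428888]], 't': [0.030094313522196235, 0.5013056276688758, 0.8655771560546818]}
{'fx': 331.6445797279659, 'fy': 331.6445797279659, 'cx': 318.30989531196224, 'cy': 197.89738535911226, 'T_tool_cam': array([[ 9.96859094e-05, -9.60897917e-01, -2.76902839e-01,
         7.04673666e-02],
       [ 9.99999957e-01,  1.72170781e-04, -2.37457443e-04,
         6.78590108e-05],
       [ 2.75846941e-04, -2.76902803e-01,  9.60897893e-01,
        -7.11405714e-02],
       [ 0.00000000e+00,  0.00000000e+00,  0.00000000e+00,
         1.00000000e+00]])} [ 9.89151709e-01  1.46892760e-01 -2.03734630e-04 -1.17131622e-03] 0.1
```

View pics/scene0.png

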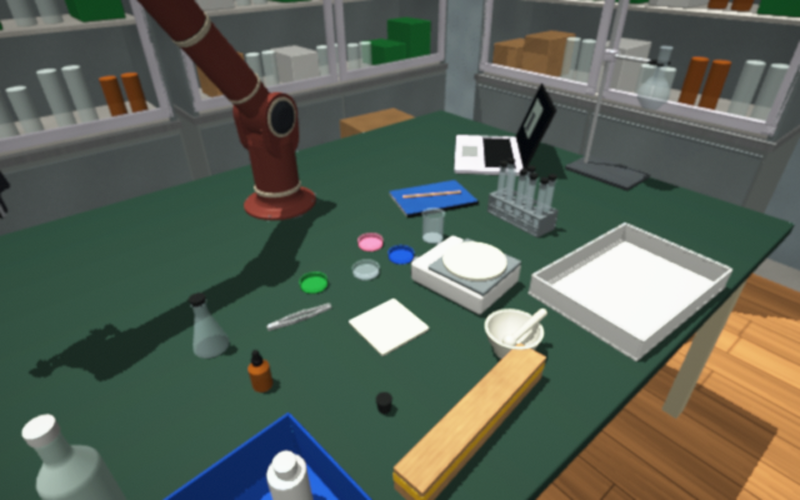

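View pics/top0.png

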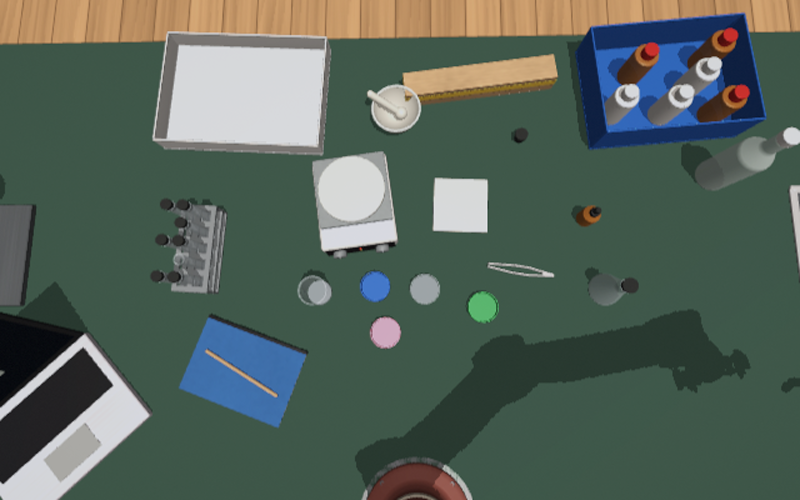

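The top view shows the hotplate at (352,195) with the tile to its right at (460,205). The beaker is at (315,291), the bottle at (588,215), the forceps at (520,270) and the flask at (608,290). The rack is at (195,250), with its long side running roughly away from the robot. There are four dish-like things: blue (375,286), grey/clear (425,289), pink (385,332) and green (483,307). The clear one at (425,289) fits, and I'll confirm it in a crop. In the rack, the open tube looks like the one at (180,258), since it has no black bung.

```bash
cat > h.py <<'E'
from station import *
import numpy as np, cv2
from scipy.spatial.transform import Rotation as Ro
def wcam():
    "camera dict R,t of wrist camera at present pose"
    c=dict(camera_info("wrist")); T=np.eye(4); T[:3,:3]=Ro.from_quat(arm.read_eef_rot()).as_matrix(); T[:3,3]=arm.read_tool_pos()
    M=np.linalg.inv(T@np.array(c["T_tool_cam"])); c["R"]=M[:3,:3]; c["t"]=M[:3,3]; return c
def w(c,u,v,z):
    "pixel -> world point at height z"
    R=np.array(c["R"]); o=-R.T@np.array(c["t"]); d=R.T@np.array([(u-c["cx"])/c["fx"],(v-c["cy"])/c["fy"],1])
    return o+d*(z-o[2])/d[2]
def px(c,X):
    p=np.array(c["R"])@np.array(X)+np.array(c["t"]); return np.array([c["fx"]*p[0]/p[2]+c["cx"],c["fy"]*p[1]/p[2]+c["cy"]])
def down(a):
    "tool pointing down, closing line (tool y) at world angle a"
    y=np.array([np.cos(a),np.sin(a),0]); z=np.array([0,0,-1.]); return Ro.from_matrix(np.c_[np.cross(y,z),y,z]).as_quat()
def crop(im,u0,v0,u1,v1,s): return cv2.resize(im[v0:v1,u0:u1],None,fx=s,fy=s,interpolation=cv2.INTER_CUBIC)
E
python3 - <<'E'
from h import *
im=snapshot("top");sc=snapshot("scene");c=camera_info("top")
a=crop(im,110,150,190,240,5); b=crop(sc,380,120,460,200,5)[:400]; a2=cv2.copyMakeBorder(b,0,50,0,0,0)
cv2.imwrite("pics/c1.png",np.hstack([a,a2]))
cv2.imwrite("pics/c2.png",crop(im,230,110,500,260,2.96))
P=lambda u,v,z:print((u,v,z),w(c,u*.8,v*.8,z).round(3))
P(351,188,.072);P(460,205,.008);P(318,292,.072);P(425,289,.015);P(588,215,.03);P(488,264,.005);P(553,275,.005);P(605,292,0);P(217,207,.054);P(208,292,.054)
E
```

```text
(351, 188, 0.072) [0.617 0.124 0.072]
(460, 205, 0.008) [ 0.598 -0.091  0.008]
(318, 292, 0.072) [0.417 0.182 0.072]
(425, 289, 0.015) [ 0.426 -0.018  0.015]
(588, 215, 0.03) [ 0.571 -0.339  0.03 ]
(488, 264, 0.005) [ 0.477 -0.145  0.005]
(553, 275, 0.005) [ 0.455 -0.273  0.005]
(605, 292, 0) [ 0.421 -0.375  0.   ]
(217, 207, 0.054) [0.585 0.39  0.054]
(208, 292, 0.054) [0.418 0.398 0.054]
```

View pics/c1.png

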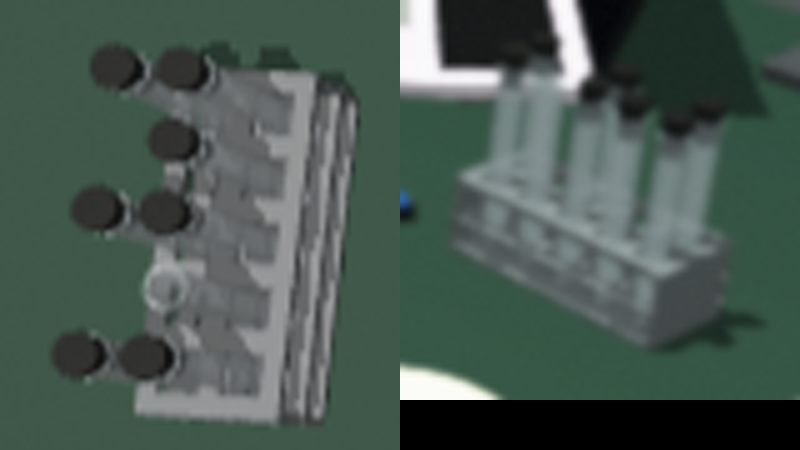

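View pics/c2.png

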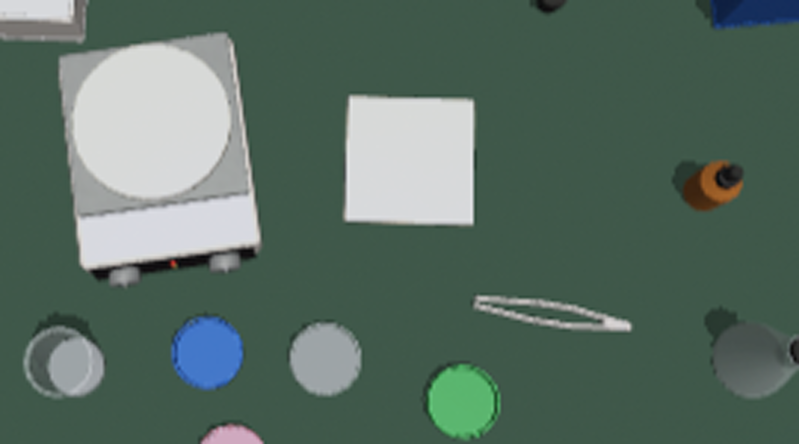

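In the rack crop, the open tube's mouth ring is at crop (165,288), which is top-view pixel (143,208). The only other loose tube, at crop (173,140), has a black bung. The dish at c2 (325,359) is clear glass and the other three are coloured, so that is the one meant. I'll move over the scene and measure from there with the wrist camera.

```bash
python3 - <<'E'
from h import *
c=camera_info("top")
P=lambda u,v,z:w(c,110+u/5,150+v/5,z)[:2]
S=[P(181,70,.146),P(163,212,.146),P(147,355,.146),P(115,65,.146),P(97,210,.146),P(78,355,.146)]
print(np.round(S,4).tolist(),P(165,288,.134))
arm.movep([0.57,0.03,0.38],down(-np.pi/2)); print(arm.read_time(),arm.read_joint_positions())
k=wcam(); im=snapshot("wrist"); cv2.imwrite("pics/w1.png",cv2.resize(im,(800,500))); np.save("w1.npy",im); import pickle; pickle.dump(k,open("w1.pkl","wb"))
E
```

```text
[[0.5664, 0.411], [0.503, 0.4145], [0.4405, 0.417], [0.5689, 0.4408], [0.5039, 0.4438], [0.4405, 0.4472]] [0.47108105 0.41741993]
2.8833 [ 0.11311707  0.44076046 -0.31277309  1.5346983   0.14264266  1.18891707
 -1.79775527]
```

View pics/w1.png

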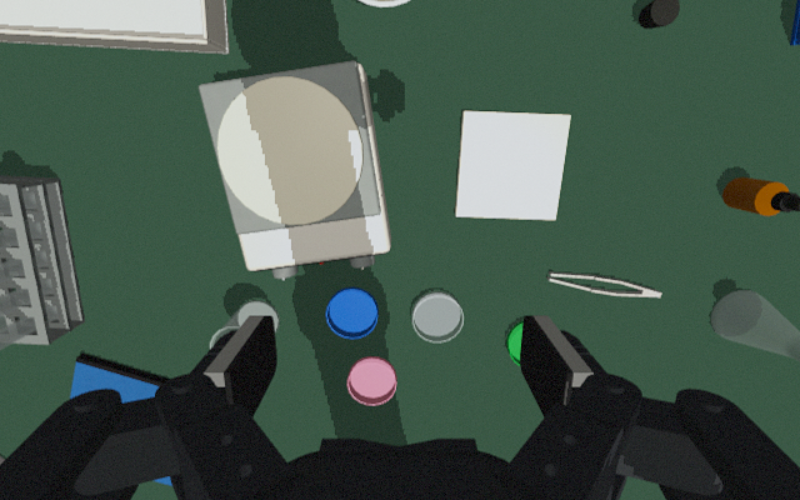

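The wrist view shows the tile with corners (463,111), (570,115), (556,220) and (457,217), and the plate disc at about (290,150) with radius 73. The clear dish is at (437,316), the forceps run from (550,275) to (661,295), and the bottle foot is at (738,193). A finger partly hides the beaker at (245,325).

```bash
python3 - <<'E'
from h import *
import pickle
k=pickle.load(open("w1.pkl","rb")); im=np.load("w1.npy"); P=lambda u,v,z:w(k,u*.8,v*.8,z)
t=camera_info("top"); Q=lambda u,v,z:w(t,230+u/2.96,110+v/2.96,z)
g=cv2.cvtColor(im,cv2.COLOR_BGR2GRAY)
m=(g[80:185,355:465]>150).astype(np.uint8); cn=max(cv2.findContours(m,0,2)[0],key=cv2.contourArea)
q=cv2.approxPolyDP(cn,8,True)[:,0]+[355,80]; C=np.array([w(k,*p,.008) for p in q])
print("tile",C.round(4)[:,:2].tolist(),C.mean(0).round(4),[np.linalg.norm(C[i]-C[i-1]).round(4) for i in range(len(C))])
print("tile top",np.mean([Q(*p,.008) for p in [(348,96),(474,99),(474,224),(344,221)]],0))
E=[(218,150),(363,152),(290,77),(290,224)]
W=np.array([P(*p,.072) for p in E]);print("plate",W.round(4)[:,:2].tolist())
print("plate top",[Q(*p,.072).round(4)[:2] for p in [(70,120),(231,118),(150,42),(150,199)]])
print("body yaw w",P(199,86,.066),P(247,270,.04))
print("dish w",P(437,316,.01),"t",Q(325,359,.0145))
print("forceps w",P(550,275,.005),P(661,295,.005),"t",Q(475,301,.005),Q(630,326,.005))
print("bottle foot w",P(738,193,.0),"t",Q(703,195,0))
print("beaker t rim",Q(62,361,.072),"base",Q(77,366,.003))
for X in [(0.426,-.018,.075)]:
    for a in (0,np.pi,-np.pi/2,np.pi/2): print(a,arm.ik(X,down(a)))
E
```

```text
tile [[0.6566, -0.0385], [0.548, -0.0349], [0.545, -0.1427], [0.6528, -0.1468]] [ 0.6006 -0.0907  0.008 ] [np.float64(0.1084), np.float64(0.1087), np.float64(0.1078), np.float64(0.1079)]
tile top [ 0.5981378  -0.09178344  0.008     ]
plate [[0.6219, 0.1888], [0.6199, 0.0597], [0.6823, 0.1202], [0.5543, 0.1297]]
plate top [array([0.6167, 0.1896]), array([0.6175, 0.0586]), array([0.6822, 0.1255]), array([0.5509, 0.1233])]
body yaw w [0.6758227  0.20122028 0.066     ] [0.49769053 0.18692027 0.04      ]
dish w [ 0.43027362 -0.01658305  0.01      ] t [ 0.4262873  -0.01755603  0.0145    ]
forceps w [ 0.4787914  -0.14486419  0.005     ] [ 0.45394896 -0.27588441  0.005     ] t [ 0.47580402 -0.14483729  0.005     ] [ 0.45443857 -0.27379809  0.005     ]
bottle foot w [ 0.57152974 -0.34246909  0.        ] t [ 0.56745581 -0.34258217  0.        ]
beaker t rim [0.42124289 0.19051095 0.072     ] base [0.42114735 0.19255264 0.003     ]
0 [ 0.17978332  0.7204944  -0.27781258  2.24405865  0.75603744  0.26690164
 -0.76940246]
3.141592653589793 [-0.12716247  0.71509538  0.17479204  2.25287728 -0.56707627  0.2139009
 -2.57952038]
-1.5707963267948966 [ 0.06927714  0.7079873  -0.11492479  2.24734417  0.37785651  0.20353305
 -1.95974568]
1.5707963267948966 [ 0.67821658  1.04059502 -1.15330677  2.22956978  1.33946328  0.94447519
  0.20954631]
```

The two cameras agree to within 2–4 mm: tile (0.600,-0.091) with yaw -1.9°, plate (0.618,0.124), beaker (0.421,0.191). I'll pick the beaker.

```bash
cat >> h.py <<'E'
def st(*a): print(*a,"t",round(arm.read_time(),2),"tcp",np.round(arm.read_tool_pos(),4),"f",np.round(arm.read_ft_force(),2),"open",round(arm.read_opening(),3),"ff",np.round(arm.read_finger_force(),1))
def lower(zmin,dF=1.0,step=.0008):
    "creep down until contact or zmin"
    f0=arm.read_ft_force()[2]; p=np.array(arm.read_tool_pos())
    while p[2]>zmin:
        p[2]-=step; arm.line_to(p,velocity=.02)
        if abs(arm.read_ft_force()[2]-f0)>dF: return True
    return False
E
python3 - <<'E'
from h import *
q=down(-np.pi/2); B=[.4212,.1915]
arm.movep([*B,.19],q); arm.line_to([*B,.095],velocity=.12); st("at")
arm.move_gripper(.4,effort=20); st("grip")
arm.line_to([*B,.20],velocity=.15); st("lift")
cv2.imwrite("pics/b1.png",snapshot("wrist"))
E
```

```text
at t 4.99 tcp [0.4217 0.1916 0.0955] f [ 0.16 -0.13 -0.67] open 0.999 ff 0.0
grip t 5.38 tcp [0.4216 0.1919 0.0957] f [-0.68  0.28  5.2 ] open 0.626 ff 20.3
lift t 6.23 tcp [0.4207 0.191  0.1993] f [ 0.21  0.08 -0.3 ] open 0.624 ff 21.2
```

View pics/b1.png

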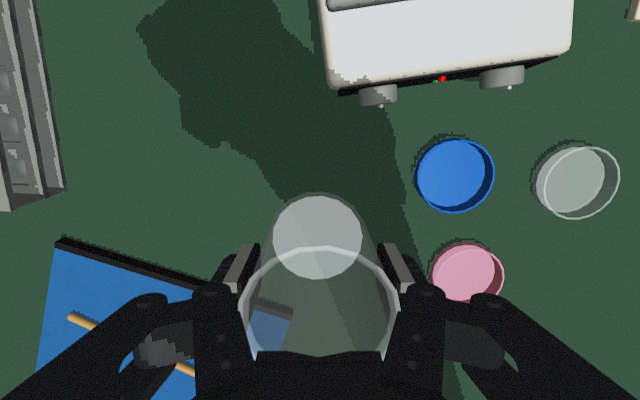

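The beaker is held upright, with its base centre at (317,237), about 1 mm ahead of the grip centre. I'll place it on the plate.

```bash
python3 - <<'E'
from h import *
q=down(-np.pi/2); T=np.array([.617,.1243])
arm.line_to([.4212,.1915,.26],velocity=.25)
arm.line_to([*T,.26],velocity=.25); arm.line_to([*T,.1725],velocity=.1); arm.pause(.3)
st("above",lower(.1645)); 
arm.move_gripper(1.0); st("rel")
arm.line_to([*T,.27],velocity=.2)
arm.line_to([.585,.135,.36],velocity=.2)
k=wcam(); im=snapshot("wrist"); cv2.imwrite("pics/b2.png",im)
c,R=(px(k,[.618,.1243,.072]) for _ in range(2)); print(px(k,[.618,.1243,.072]),px(k,[.618,.1243,.144]));st("")
E
```

```text
above True t 9.22 tcp [0.6172 0.1243 0.1721] f [ 0.4   0.63 -0.28] open 0.625 ff 21.3
rel t 9.65 tcp [0.6172 0.1244 0.1722] f [ 0.31 -0.22  0.81] open 1.001 ff 0.0
[327.48926096 137.78773276] [329.79297304 146.64927101]
 t 10.97 tcp [0.5846 0.1341 0.3577] f [-0.32 -0.74 -0.35] open 1.0 ff 0.0
```

View pics/b2.png

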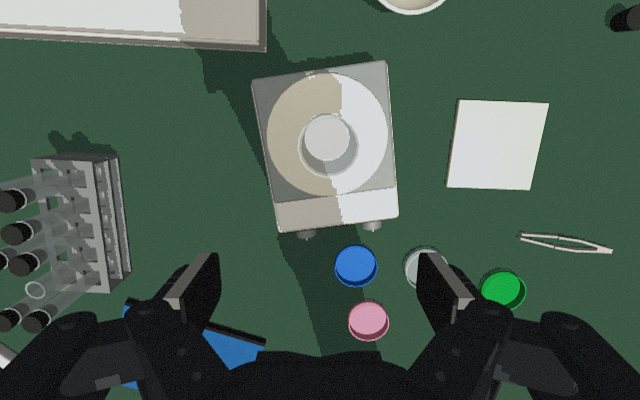

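The beaker stands with its base at (327,137), against a predicted (327.5,137.8), and the plate disc is concentric with it. My contact test tripped on noise and released a few mm high, so I'll average the force readings from here on. Next I'll hover over the open tube, whose mouth is at (36,290).

```bash
sed -i 's/abs(arm.read_ft_force()\[2\]-f0)>dF/fz()-f0>dF/; s/f0=arm.read_ft_force()\[2\]/f0=fz()/; s/dF=1.0/dF=2.0/' h.py; cat >> h.py <<'E'
def fz(n=8):
    s=0
    for _ in range(n): arm.pause(.01); s+=arm.read_ft_force()[2]/n
    return s
E
python3 - <<'E'
from h import *
k=wcam(); print("mouth",w(k,36,290,.134),"pred row",px(k,[.472,.4165,.134]))
a=np.deg2rad(-92.7); T=[.4715,.4165]
arm.movep([*T,.30],down(a)); arm.move_gripper(.55); arm.pause(.3); st("")
k=wcam(); im=snapshot("wrist")
print("pred mouth",px(k,[*T,.134]))
cv2.imwrite("pics/t1.png",crop(im,150,100,490,355,2.35))
E
```

```text
mouth [0.47292986 0.41793881 0.134     ] pred row [ 37.65118691 290.81268889]
 t 12.93 tcp [0.4714 0.4166 0.3   ] f [-0.11  0.37  0.23] open 0.55 ff 0.0
pred mouth [318.45198306 200.54574144]
```

View pics/t1.png

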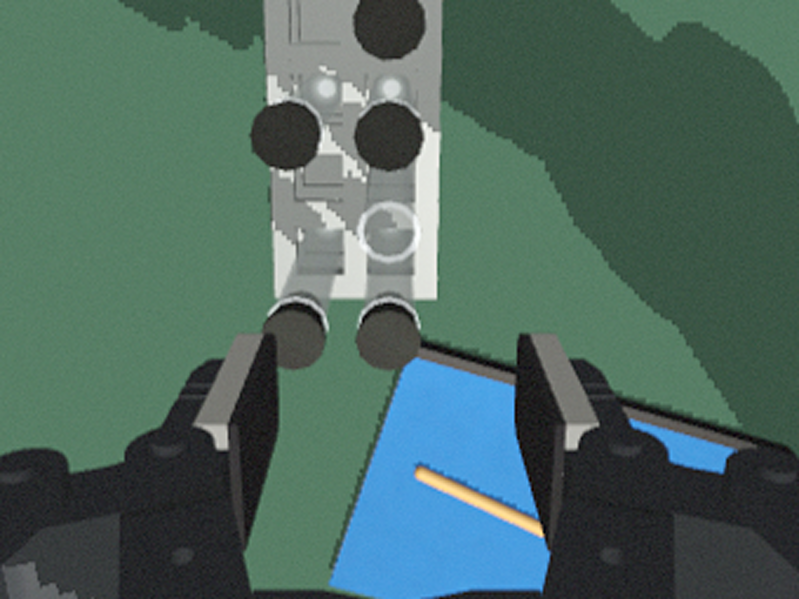

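The open mouth is centred at (315.5,198.7), between the stoppered neighbours in its row, and the fingers line up with the rack's x direction. I'll grip and lift it, then check.

```bash
python3 - <<'E'
from h import *
k=wcam(); T=w(k,315.5,198.7,.134)[:2]; print(T)
a=np.deg2rad(-92.7)
arm.line_to([*T,.30],velocity=.1); arm.line_to([*T,.170],velocity=.1); st("at")
arm.move_gripper(.1,effort=20); st("grip"); print(arm.read_tool_pos())
p=np.array(arm.read_tool_pos()); arm.line_to([*T,.20],velocity=.04); st("l"); arm.line_to([*T,.345],velocity=.12); st("lift")
R=Ro.from_euler('y',-16,degrees=True)*Ro.from_quat(down(a)); zt=R.as_matrix()[:,2]; d=p[2]-.004
tcp=np.array([.618+.008,.1243,.084])-zt*(d-.009); print(tcp,zt,arm.ik(tcp,R.as_quat()),arm.ik(tcp+[0,0,.12],R.as_quat()))
np.save("tube.npy",np.r_[tcp,R.as_quat()])
cv2.imwrite("pics/t2.png",snapshot("wrist"))
E
```

```text
[0.47303853 0.41862115]
at t 14.68 tcp [0.4733 0.419  0.1708] f [0.34 0.83 0.51] open 0.549 ff 0.0
grip t 15.04 tcp [0.4732 0.4186 0.1704] f [-0.74 -0.03  1.86] open 0.205 ff 20.9
[0.47322545 0.41863271 0.1704411 ]
l t 15.94 tcp [0.4729 0.4185 0.1998] f [ 1.38 -0.92 -0.16] open 0.202 ff 20.8
lift t 17.3 tcp [0.4728 0.4183 0.344 ] f [ 0.12 -0.84 -0.27] open 0.204 ff 20.8
[0.58260335 0.1243     0.2353421 ] [ 0.27563736  0.         -0.9612617 ] [-0.11903509  0.53835619 -0.23550108  1.85319199  0.41096741  0.52912245
 -2.25619511] [-0.0711825   0.40428101 -0.29815796  1.69347395  0.28494019  0.81244652
 -2.12007981]
```

View pics/t2.png

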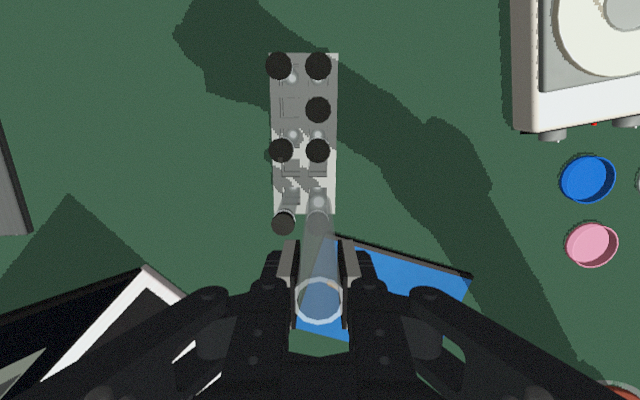

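The tube is held straight, with its foot at (318,222), and the rack and its stoppered tubes are undisturbed. I'll insert it into the beaker tilted 16°, so that it settles gently on the rim.

```bash
python3 - <<'E'
from h import *
d=np.load("tube.npy"); t,q=d[:3],d[3:]
arm.line_to([.4728,.30,.365],velocity=.2)
arm.line_to(t+[0,0,.12],velocity=.15,ori=q); st("above")
arm.line_to(t+[0,0,.004],velocity=.06); arm.pause(.2); st("near")
st("low",lower(t[2]-.003,dF=1.5,step=.0006))
arm.move_gripper(.40); arm.pause(.6); st("rel")
zt=Ro.from_quat(q).as_matrix()[:,2]
p=np.array(arm.read_tool_pos())-zt*.13; arm.line_to(p,velocity=.12); 
cv2.imwrite("pics/t3.png",np.vstack([crop(snapshot("scene"),310,130,510,230,3),crop(snapshot("top"),210,110,410,210,3)])[:600]); st("")
E
```

```text
above t 19.63 tcp [0.5823 0.1256 0.3555] f [-0.94  0.26  1.  ] open 0.205 ff 20.8
near t 21.92 tcp [0.5827 0.1243 0.2395] f [ 0.47 -0.5   0.04] open 0.202 ff 20.8
low True t 24.52 tcp [0.5828 0.1244 0.2351] f [-1.24  0.58  4.49] open 0.201 ff 21.3
rel t 25.43 tcp [0.5826 0.1243 0.2347] f [0.35 1.46 1.08] open 0.399 ff 0.0
 t 26.76 tcp [0.5467 0.1242 0.3587] f [ 0.08 -0.49  0.95] open 0.401 ff 0.0
```

View pics/t3.png

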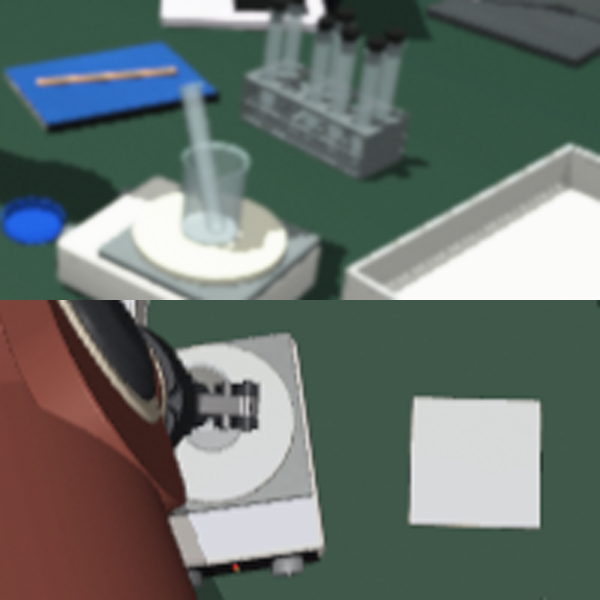

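The tube leans on the beaker's rim inside it, the beaker stands mid-plate, and the rack is intact. Next is the dish.

```bash
python3 - <<'E'
from h import *
q=down(0); B=[.428,-.017]
arm.movep([*B,.20],q); arm.move_gripper(1.0)
k=wcam(); im=snapshot("wrist"); print("pred",px(k,[*B,.015]),px(k,[*B,0.002])); a=im
arm.line_to([*B,.0705],velocity=.1); st("at")
arm.move_gripper(.5,effort=20); st("grip"); g=arm.read_tool_pos()
arm.line_to([*B,.17],velocity=.1); st("lift")
cv2.imwrite("pics/d1.png",cv2.resize(np.hstack([a,snapshot("wrist")])[:,:],(800,250)))
E
```

```text
pred [318.01444542 193.74671761] [318.01561931 189.63641608]
at t 30.22 tcp [ 0.4282 -0.017   0.0708] f [-0.07  0.2   0.15] open 1.004 ff 0.0
grip t 30.59 tcp [ 0.4282 -0.0171  0.0712] f [-0.63  0.1   5.01] open 0.694 ff 20.4
lift t 31.73 tcp [ 0.4277 -0.0171  0.1695] f [0.19 0.83 0.01] open 0.694 ff 21.7
```

View pics/d1.png

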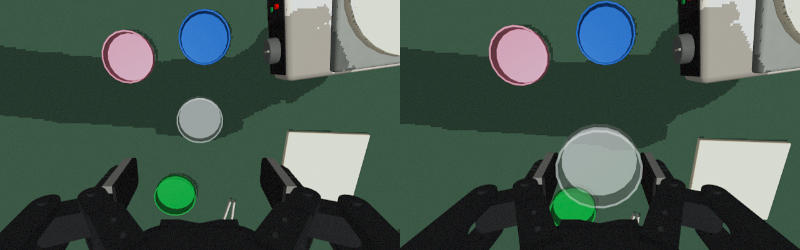

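The clear dish is held level, centred at (317,272) in the wrist image, and before the grasp it matched the prediction to 1–2 px. I'll place it on the tile and then hover over the bottle and forceps.

```bash
python3 - <<'E'
from h import *
T=[.5995,-.0912]
k=wcam(); p=np.array(arm.read_tool_pos()); print(px(k,p-[0,0,.0635]))
arm.line_to([*T,.17],velocity=.2); arm.line_to([*T,.0835],velocity=.1); arm.pause(.2)
st("low",lower(.0765,dF=1.5,step=.0006))
arm.move_gripper(1.0); arm.line_to([*T,.17],velocity=.15); st("rel")
arm.movep([.54,-.25,.33],down(-np.pi/2)); arm.pause(.2)
k=wcam(); im=snapshot("wrist"); np.save("w2.npy",im); import pickle; pickle.dump(k,open("w2.pkl","wb"))
cv2.imwrite("pics/w2.png",im); print(px(k,[*T,.0155]));st("")
E
```

```text
[318.28957425 265.47100849]
low True t 37.0 tcp [ 0.5999 -0.0912  0.0793] f [-1.53 -0.93  5.28] open 0.695 ff 22.1
rel t 38.14 tcp [ 0.5989 -0.0915  0.1692] f [-0.4  -0.2   0.49] open 0.999 ff 0.0
[178.76112489 111.49432397]
 t 39.32 tcp [ 0.5402 -0.2489  0.3287] f [ 0.63 -0.14  0.61] open 1.004 ff 0.0
```

View pics/w2.png

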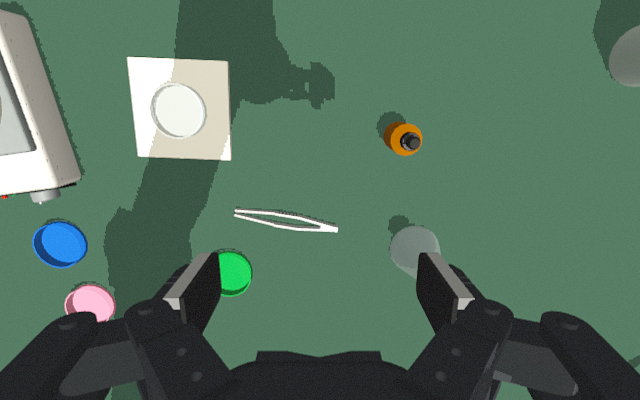

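The dish sits mid-tile at (178,111), with predicted (178.8,111.5). The bottle is at (404,139) with its bulb at (412,142), the forceps run from (235,211) to (337,230), and the flask is at (414,247).

```bash
python3 - <<'E'
from h import *
import pickle
k=pickle.load(open("w2.pkl","rb")); im=np.load("w2.npy")
for z in(0,.02,.043,.078): print(z,px(k,[.57,-.3425,z]).round(1))
h=cv2.cvtColor(im,cv2.COLOR_BGR2HSV); m=((h[...,1]>170)&(h[...,0]<25)&(h[...,2]>60)).astype(np.uint8)
n,_,s,c=cv2.connectedComponentsWithStats(m); i=1+s[1:,4].argmax(); print(s[i],c[i])
print("bulb",w(k,412,142,.075))
print("forceps",w(k,235,211,.005),w(k,337,230,.005))
C=np.array([w(k,*p,.008) for p in[(127,57),(229,62),(230,160),(138,157)]]);print(C.round(4),C.mean(0))
g=cv2.cvtColor(im,cv2.COLOR_BGR2GRAY)[195:245,225:350]; m=(g>150).astype(np.uint8)
n,_,s,c=cv2.connectedComponentsWithStats(m); i=1+s[1:,4].argmax(); print(s[i],c[i]+[225,195],w(k,*(c[i]+[225,195]),.006))
for a in(-.033,np.pi-.033): print(arm.ik([.57,-.3425,.084],down(a)),arm.ik([.595,-.171,.084],down(a)))
E
```

```text
0 [397.9 137.4]
0.02 [401.9 139.3]
0.043 [407.1 141.6]
0.078 [416.3 145.8]
[384 122  38  34 693] [399.63059163 136.31890332]
bulb [ 0.57331546 -0.33887947  0.075     ]
forceps [ 0.4785992  -0.14363819  0.005     ] [ 0.45359869 -0.2719794   0.005     ]
[[ 0.6569 -0.038   0.008 ]
 [ 0.6521 -0.1494  0.008 ]
 [ 0.5436 -0.1428  0.008 ]
 [ 0.5468 -0.0337  0.008 ]] [ 0.59983687 -0.09095757  0.008     ]
[  9  14 104  24 662] [286.8081571  221.32175227] [ 0.46546945 -0.20838703  0.006     ]
[ 0.79789339  0.94765081 -0.53383873  1.54951428  0.60438039  0.81415748
 -0.00997126] [ 0.53525333  0.89045526 -0.499701    1.6944694   0.60376018  0.71560645
 -0.3084466 ]
[ 0.4377376   0.89056433  0.12611171  1.56298925 -0.15279459  0.69770454
 -2.53981343] [ 0.17775222  0.83946847  0.11225894  1.70698656 -0.14747615  0.60336686
 -2.79997291]
```

```bash
python3 - <<'E'
from h import *
B=np.array([.571,-.3405]); a=-.034; q=down(a); c=np.array([.5997,-.0911]); X=np.array([np.cos(a),np.sin(a)]); Y=np.array([-X[1],X[0]])
arm.movep([*B,.19],q); arm.line_to([*B,.085],velocity=.1); st("at")
arm.move_gripper(.25,effort=20); st("grip"); zg=arm.read_tool_pos()[2]
arm.line_to([*B,.18],velocity=.12); st("lift")
k=wcam(); im=snapshot("wrist"); p=np.array(arm.read_tool_pos()); print("foot pred",px(k,p-[0,0,zg]))
cv2.imwrite("pics/o1.png",im)
T=c-Y*.080; print(T)
arm.line_to([*T,.18],velocity=.2); arm.line_to([*T,zg+.004],velocity=.1); arm.pause(.2)
st("low",lower(zg-.002,dF=1.5,step=.0006))
arm.move_gripper(.8); arm.line_to([*T,.20],velocity=.15); st("rel")
E
```

```text
at t 41.76 tcp [ 0.5716 -0.3406  0.0859] f [ 1.18 -1.37 -0.08] open 1.003 ff 0.0
grip t 42.28 tcp [ 0.5713 -0.3406  0.0854] f [-0.03  0.03  1.  ] open 0.392 ff 20.5
lift t 43.23 tcp [ 0.5703 -0.3404  0.179 ] f [-0.22  0.7  -1.51] open 0.39 ff 20.4
foot pred [318.37178363 245.11141709]
[ 0.59698052 -0.17105376]
low True t 48.14 tcp [ 0.5973 -0.1711  0.0854] f [-0.78 -0.9   1.48] open 0.391 ff 20.6
rel t 49.49 tcp [ 0.5963 -0.1712  0.199 ] f [-0.02 -0.36  0.19] open 0.8 ff 0.0
```

View pics/o1.png

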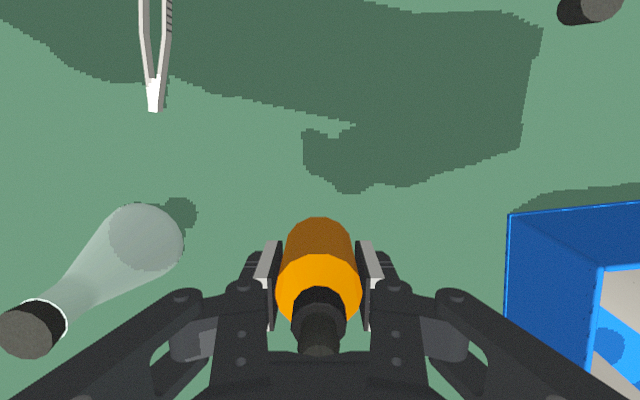

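The bottle was held upright and set down beside the tile at the measured contact height. Now the forceps: I'll set them a finger's width clear of the tile, because the fingers need that room, and then nudge them closer.

```bash
python3 - <<'E'
from h import *
B=np.array([.466,-.209]); a=-.034; c=np.array([.5997,-.0911]); X=np.array([np.cos(a),np.sin(a)])
arm.move_gripper(.5); arm.movep([*B,.16],down(-.185)); arm.line_to([*B,.0755],velocity=.1); st("at")
arm.move_gripper(.05,effort=25); st("grip"); zg=arm.read_tool_pos()[2]
arm.line_to([*B,.12],velocity=.12); st("lift")
T=c-X*.085
arm.line_to([*T,.12],velocity=.15,ori=down(a)); arm.line_to([*T,zg+.003],velocity=.08); arm.pause(.2)
st("low",lower(zg-.0015,dF=1.5,step=.0006))
arm.move_gripper(.30); st("rel"); arm.line_to([*T,.12],velocity=.12)
arm.movep([.55,-.12,.33],down(-np.pi/2)); arm.pause(.2); st("")
k=wcam(); im=snapshot("wrist"); np.save("w3.npy",im); import pickle; pickle.dump(k,open("w3.pkl","wb"))
cv2.imwrite("pics/w3.png",im)
E
```

```text
at t 51.48 tcp [ 0.4665 -0.209   0.0759] f [ 0.03 -0.07  0.64] open 0.5 ff 0.0
grip t 51.82 tcp [ 0.4664 -0.2092  0.0762] f [-0.56  0.54  4.16] open 0.193 ff 26.6
lift t 52.33 tcp [ 0.4657 -0.2092  0.1198] f [-0.75 -0.56 -1.17] open 0.194 ff 26.1
low True t 56.17 tcp [ 0.515  -0.0882  0.0762] f [-0.25 -0.02  1.3 ] open 0.197 ff 26.3
rel t 56.43 tcp [ 0.5149 -0.0882  0.076 ] f [-0.35 -0.17 -0.04] open 0.301 ff 0.0
 t 58.12 tcp [ 0.5494 -0.12    0.3282] f [-1.06 -0.44 -0.3 ] open 0.3 ff 0.0
```

View pics/w3.png

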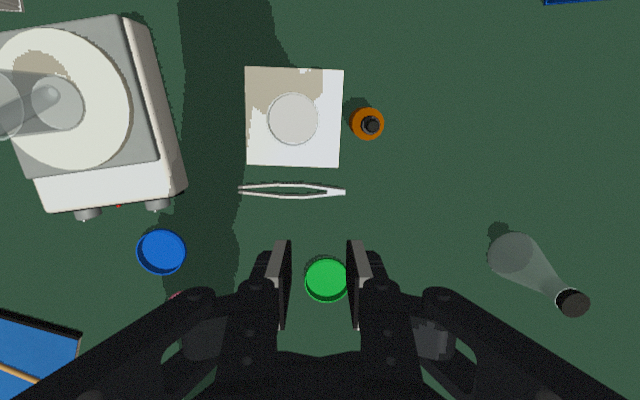

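The forceps run from (239,189) to (345,192), parallel to the tile's near edge and centred on it, with a gap of about 20 mm. The bottle is at (367,124), level with mid-tile. I'll nudge the forceps about 12 mm closer, with two fingers side by side.

```bash
python3 - <<'E'
from h import *
a=-.034; c=np.array([.5997,-.0911]); X=np.array([np.cos(a),np.sin(a)]); q=down(a-np.pi/2)
k=wcam(); print("green",w(k,327,280,.0)[:2],"forceps",w(k,239,189,.005)[:2],w(k,345,192,.005)[:2],"bottle bulb",w(k,370,126,.075)[:2])
arm.move_gripper(.4); F=lambda d,z:[*(c-X*d),z]
arm.movep(F(.120,.15),q); arm.line_to(F(.120,.075),velocity=.1); st("dn")
arm.line_to(F(.0915,.075),velocity=.03); st("pushed"); arm.line_to(F(.105,.075),velocity=.05); arm.line_to(F(.12,.17),velocity=.12)
arm.movep([.57,-.03,.37],down(-np.pi/2)); arm.pause(.2); st("")
k=wcam(); im=snapshot("wrist"); np.save("w4.npy",im); import pickle; pickle.dump(k,open("w4.pkl","wb"))
cv2.imwrite("pics/w4.png",cv2.resize(im,(800,500)))
E
```

```text
green [ 0.38824362 -0.13151782] forceps [ 0.5166288  -0.02215506] [ 0.51293051 -0.15258823] bottle bulb [ 0.59754795 -0.16925984]
dn t 60.12 tcp [ 0.4803 -0.0871  0.0755] f [-0.34  0.17 -0.31] open 0.4 ff 0.0
pushed t 61.22 tcp [ 0.5082 -0.088   0.075 ] f [-0.6  -0.25  0.06] open 0.4 ff 0.0
 t 63.69 tcp [ 0.5692 -0.0308  0.3681] f [ 0.25  0.86 -0.55] open 0.399 ff 0.0
```

View pics/w4.png

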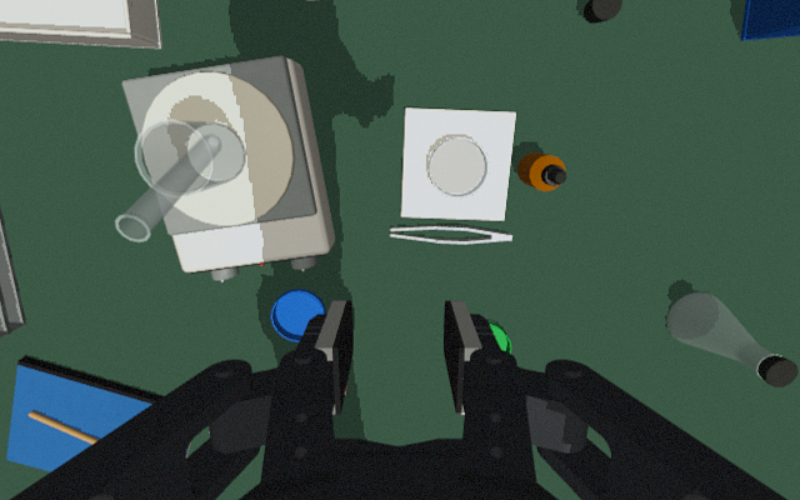

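```bash
python3 - <<'E'
from h import *
import pickle
k=pickle.load(open("w4.pkl","rb")); im=np.load("w4.npy"); print("exp base",px(k,[.617,.1243,.072])/.8,px(k,[.618,.1243,.072])/.8)
for p in [(390,232),(512,238)]: print(w(k,p[0]*.8,p[1]*.8,.005))
cv2.imwrite("pics/z.png",crop(im,90,40,270,190,4.4)[:600])
E
```

```text
exp base [218.64167028 153.91198571] [218.50013772 152.72872913]
[ 0.53028319 -0.02219814  0.005     ]
[ 0.52346566 -0.15434286  0.005     ]
```

View pics/z.png

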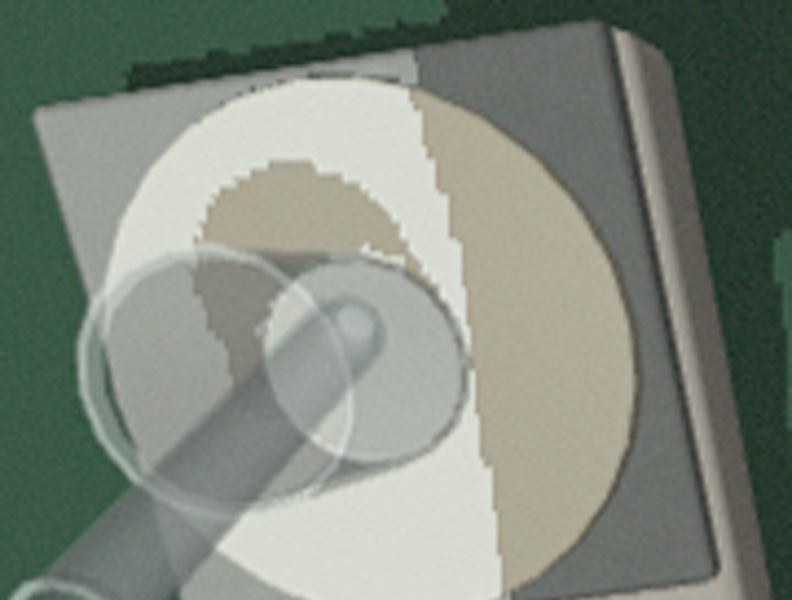

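The beaker's base centre matches the plate centre to under 1 mm once perspective is allowed for, and the tube stands in it. The forceps are centred about 9 mm in front of the tile and within about 1° of its edge. Everything is in place, so I'll hand in.

```bash
python3 -c "
from station import *
print(ticket.finish_job())"
```

```text
the job is handed in; nothing more can be done
None
```

All five things are placed as asked and the job is handed in after about 64 s of the 144 s; the one flaw is that the beaker was released up to about 5 mm above the plate, though it stood upright and centred in the later pictures.

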